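Hold the bench pin home against the anvil

ROBOT

A 7-joint arm with a two-finger parallel gripper is mounted at the origin on the work surface. World frame = base frame: x ahead of the robot, y to its left, z up, the work surface at z = 0. Lengths are in m, angles in rad, forces in N, time in s.
With the tool pointing down it reaches from about 0.4 to 0.85 m from the base axis. Payload 4.5 kg.
Tool frame: the origin (TCP) lies between the finger pads; the fingertips stand 8 mm ahead of it and the grasp point (between the pads) lies 11 mm behind it (ctrl.finger_overhang is the distance from the TCP to the fingertips, in m); x points along the fingers, z is the direction in which the jaws open and shut, and the axes are right-handed (so a half turn about x gives the same grasp; the last joint's range is limited). The gripper opens to 88 mm and grips with 3 to 60 N. Pads are 18 mm wide; open, the fingers measure 123 mm over their backs; the gripper's body (75 mm by 187 mm) begins 45 mm behind the grasp point.
Start: joints at [-1.178, 0.689, -0.195, 1.565, 0.157, 0.902, -0.215], TCP at [0.219, 0.585, 0.247] pointing down, gripper open.
Joint ranges: [-3.01, 3.01], [-0.46, 2.08], [-1.47, 1.51], [0.13, 2.56], [-1, 4.14], [0.04, 2.09], [-2.66, 2.66]. Speed limits (rad/s): [2.57, 2.57, 3.14, 3.14, 3.14, 3.14, 3.14].

INTERFACE

Orientations are given as a rotation vector (axis times angle).
In Python, from cell import ctrl gives the robot as it stands. The module is installed in compiled form; this text tells all that it offers.
- The arm moves only by the tool send_rows, never from a script. Its argument "plan" is a list of rows, each an object of numbers: "fingers": the opening, from 0 (shut) to 1 (fully open); "x", "y", "z": the shift along the tool's x, y, z in cm; "rx", "ry", "rz": the turn, a rotation vector about the tool's x, y, z in rad. A call has 1 to 10 rows; each row is the pose to reach, as a shift and turn from the pose measured when the call began, along the tool's axes at that moment; what a row does not reach only later rows make up. A row lasts 1/10 s, in which the tool goes at most 50 mm and 8.59 degrees, less where a joint would pass 70% of its speed; a pose out of reach is approached as far as the arm can. A call with a gripper value outside its range is refused whole. The fingers move at their own pace and stop on an object; "squeeze" is the grip in N (left out, the last holds). Time passes only in rows, so rows that repeat a pose let the fingers close. It gives the time, the measured TCP pose, the force and the opening at its end, in the units of the state.
- ctrl.observe(): the state, without advancing time (a new reading comes with each control period).
- ctrl.capture(name): name is "scene" or "top" or "wrist"; returns a dict with "pixels" (400x640x3 uint8, blue, green, red), "fx", "fy", "cx", "cy" (pixels), "eye" and "orientation" of the camera in the world; the wrist camera has in their place "hand_eye" (4x4, takes a point from camera to tool coordinates, whose origin is the TCP and whose axes are the tool frame's). Camera axes: x right, y up, looking along -z (the intrinsics and any distortion apply to the point x, -y, -z); pixel columns grow to the right and rows downward; lengths in m; the calibration is good to about 2 mm. The wrist camera is an equidistant fisheye: a pixel r from the principal point sees the ray r / f radians off the axis. A picture is of the moment at which its call begins: read the wrist's pose just before it. There is no depth.
- ctrl.close_job(): hands the job in, once; it reports no verdict.
The state is a dict: "time": time; "joint_positions": joint angles; "joint_velocities": joint speeds; "tau": joint torques, N m; "ee_pos": TCP position; "orientation": TCP orientation; "contact_force": force on the tool from outside, world axes, zero at the start; "ft_torque": the same for the moment, N m; "finger_gap": opening from 0.0 (shut) to 1.0 (fully open).
Only numpy, scipy, OpenCV 4.12 (cv2) and the standard library are available. Lean on these libraries where they do the work, as an engineer would, in place of code of your own. Each camera call takes 0.05 s, during which the arm holds its last target. There are 200 camera calls.

TASK

Pick up the loose wooden bench pin and lay it, flat side down, in the seat of the steel holder clamped to the bench's far edge, square end against the anvil and notched end pointing out over the edge. Then be the jeweller's third hand while it is screwed on from below: keep it gripped and flat in the seat, and press it squarely back against the anvil with a steady push of about 10 N for at least three seconds, finishing while you still hold it and push like that. Go gently (never more than 35 N on the anvil) and leave the other tools where they lie.

Things in the scene. Friction and masses are not known exactly. Their poses are not given: they have to be found in the camera images.
- pin: Bench pin: loose pale maple block, 125 mm long, 50 wide, about 85 g. Flat underside, upright sides; 20 mm thick for 72 mm from its square end, then the top slopes to 9 mm at the other end, which has a V-notch 16 mm wide, 40 deep. Origin: centre of the underside; x towards the notched end, z up. It starts flat on the bench, notch pointing away from the robot within 45 degrees.
- pin_grip (a point): Where to grip the pin, across its 50 mm width from above: on its centre line, 65.5 mm from the square end (3 mm from the origin along +x), 10 mm above its underside. Fingers here clear the cheeks of the seat. 60 N of grip holds it without slipping.
- pin_end (a point): Middle of the pin's square end, at its underside: the end that goes against the anvil (62.5 mm from the pin's origin along -x).
- holder: Steel holder clamped to the bench's far edge, fixed. Its level seat juts out past the edge: 40 mm long, open above and at the outer end, 58 mm wide between two cheeks 6 mm thick, 12 high, 40 long. Origin: on the seat at the foot of the anvil's face, midway between the cheeks, 6 mm above the bench, 10 mm past its edge; x out over the edge (away from the robot), y across, z up.
- anvil: The holder's anvil: bright steel block 60 mm (x) by 70 mm (y), 25 mm higher than the seat. Its upright front face stops the pin's square end. Origin and axes as the holder's: the face is the plane x = 0, the push goes along -x; the pin's origin is at x = 62.5 mm when home. Rigid: tenths of a millimetre change the push by newtons, so close in slowly and trim in small steps.
- bench_block: Bystander: square steel bench block, 64 x 64 x 19 mm, 0.6 kg, origin at the centre of its underside.
- ring_clamp: Bystander: dark wooden ring clamp with a brass band, lying, 140 x 28 x 26 mm, origin at the centre of its underside, x along its length.
- pliers: Bystander: flat-nose pliers with black grips, lying, about 145 x 55 x 15 mm, nose along +x, origin near the pivot at bench level.
- stone_tin: Bystander: round aluminium tin with a clear lid, 56 mm across, 26 mm high, origin at the centre of its underside.
Things that resemble listed ones, but are neither listed nor needed, are in the scene too. Of the things that look like the pin, take the one that is farthest to the robot's right at the start.

How it is judged:
On the way, in this order (a step that is already met when the one before it is completed fails the run):
1. the pin is picked up clear of the bench (height (world z) of pin above 0.03 m and contact force between the fingers and pin above 1 N), for 0.2 s.
2. the pin lies in the seat, square against the anvil, gripped and pressed on the anvil with 5 to 16 N for three seconds on end (z of pin in the frame of holder between -0.003 and 0.003 m and x of pin in the frame of holder between 0.0595 and 0.0655 m and y of pin in the frame of holder between -0.006 and 0.006 m and angle between the x axis of pin and the x axis of holder, either way round below 0.07 rad and angle between pin's own z axis and vertical below 0.06 rad and contact force between pin and anvil between 5 and 16 N and contact force between the fingers and pin above 20 N and linear speed of pin below 0.01 m/s), for 3 s.
At the end, for the whole second after the job is handed in: Still held: the pin lies flat in the seat (3 mm, 0.06 rad), home against the anvil (3 mm), straight in line with the holder (0.07 rad), at rest, gripped (fingers on it with over 20 N in all), and pin and anvil press on each other with 5 to 16 N (all of step 2); the arm keeps its last pose, push and grip.
It fails at once if the pin is rammed against the anvil with more than 35 N (contact force between pin and anvil above 35 N).
It fails at once if the bench block is pushed more than 20 mm (distance of bench_block from where it was at the start of the episode above 0.02 m).
It fails at once if the ring clamp is pushed more than 20 mm (distance of ring_clamp from where it was at the start of the episode above 0.02 m).
It fails at once if the pliers is pushed more than 20 mm (distance of pliers from where it was at the start of the episode above 0.02 m).
It fails at once if the stone tin is pushed more than 20 mm (distance of stone_tin from where it was at the start of the episode above 0.02 m).
It also fails if it takes over 51 s, if anything falls off the work surface, if the arm or the gripper's body presses on something with over 40 N, if the wrist force passes 120 N, or if a joint passes its speed limit or range.

## Working session

There is one attempt and no reset: what is moved stays moved. The work goes in short steps, Python scripts to look and compute and a tool call to move; the robot and the scene stay as the last step left them, time stands still between calls to the robot, and variables do not carry over. Pictures are saved under pics/ and viewed, and the job is handed in when it is done.

Besides the shell and the picture viewer there is one more tool, called after "Request:" by a JSON object that holds its "api" and its "payload". send_rows: Moves the arm, as the interface text tells. Its arguments: {"type":"object","properties":{"plan":{"type":"array","items":{"type":"object","properties":{"fingers":{"type":"number"},"x":{"type":"number"},"y":{"type":"number"},"z":{"type":"number"},"rx":{"type":"number"},"ry":{"type":"number"},"rz":{"type":"number"}}}},"squeeze":{"type":"number"}},"required":["plan"]}

```bash
mkdir -p pics
python3 - <<'E'
from cell import ctrl
import cv2,numpy as np
s=ctrl.observe(); print({k:np.round(v,3) for k,v in s.items()}, ctrl.finger_overhang)
for n in("scene","top"):
    c=ctrl.capture(n); cv2.imwrite(f"pics/{n}0.png",c["pixels"]); print({k:v for k,v in c.items() if k!="pixels"})
E
```

```text
{'time': np.float64(0.0), 'joint_positions': array([-1.178,  0.69 , -0.195,  1.566,  0.157,  0.903, -0.215]), 'joint_velocities': array([ 0.001,  0.001,  0.001,  0.001, -0.002, -0.002, -0.001]), 'tau': array([-0.0000e+00, -5.2755e+01, -1.2670e+00, -1.5343e+01, -5.3000e-02,
        6.0000e-03,  0.0000e+00]), 'ee_pos': array([0.219, 0.585, 0.246]), 'orientation': array([-0.942,  1.359,  0.94 ]), 'contact_force': array([0.6  , 0.369, 0.429]), 'ft_torque': array([-0.004, -0.023, -0.003]), 'finger_gap': np.float64(0.999)} 0.008
{'fx': 425.0362614736183, 'fy': 425.0362614736183, 'cx': 315.1899147785149, 'cy': 200.24898205990087, 'eye': array([ 0.98415214, -0.57870217,  1.09234289]), 'orientation': array([0.65451798, 0.24899034, 0.70188284])}
{'fx': 431.8179735377233, 'fy': 431.8179735377233, 'cx': 321.3103893480288, 'cy': 198.474361497749, 'eye': array([0.35105021, 0.07316054, 1.14434973]), 'orientation': array([ 0.02941311, -0.03179149, -1.58406075])}
```

View pics/scene0.png

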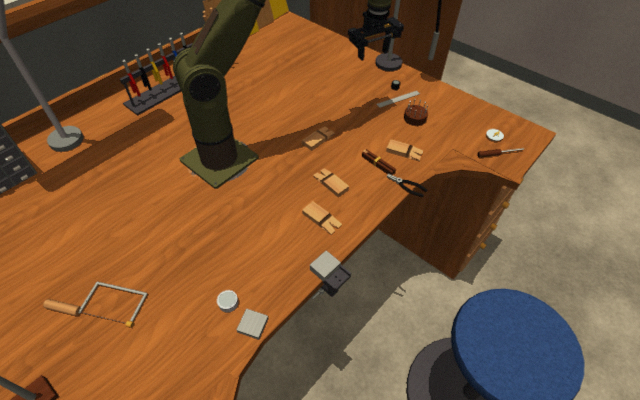

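View pics/top0.png

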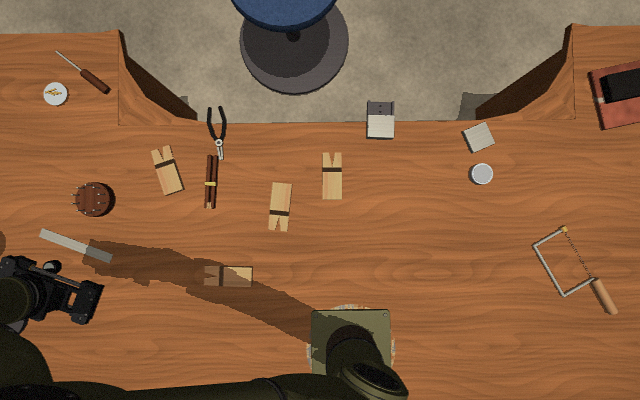

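Look-alikes in the top view: (332,176), (281,206, notch towards the robot), (167,170) and (228,276, sideways). The robot's right is image right, so I choose (332,176), whose notch points away. The holder is at (380,120). Next I check the choice in a close crop and measure.

```bash
cat > h.py <<'E'
import cv2,numpy as np
from scipy.spatial.transform import Rotation as R
def ray(c,uv,pose=None):
    u,v=(uv[0]-c["cx"])/c["fx"],(uv[1]-c["cy"])/c["fy"]
    if "hand_eye" in c:
        r=np.hypot(u,v); k=np.sin(r)/max(r,1e-9)
        d=np.array([u*k,-v*k,-np.cos(r)]); H=np.array(c["hand_eye"])
        Rw=R.from_rotvec(pose[1]).as_matrix()
        return pose[0]+Rw@H[:3,3], Rw@H[:3,:3]@d
    return c["eye"],R.from_rotvec(c["orientation"]).apply([u,-v,-1])
def onz(c,uv,z,pose=None):
    o,d=ray(c,uv,pose); return o+d*(z-o[2])/d[2]
def proj(c,P,pose):  # world point to wrist pixel
    H=np.array(c["hand_eye"]);Rw=R.from_rotvec(pose[1]).as_matrix()
    p=H[:3,:3].T@(Rw.T@(np.array(P)-pose[0])-H[:3,3])
    a=np.arctan2(np.hypot(p[0],p[1]),-p[2]);n=np.hypot(p[0],p[1])
    return np.array([c["cx"]+c["fx"]*a*p[0]/n,c["cy"]-c["fy"]*a*p[1]/n])
E
python3 - <<'E'
from h import *
from cell import ctrl
c=ctrl.capture("top"); im=c["pixels"]
cv2.imwrite("pics/crop1.png",cv2.resize(im[90:250,250:410],None,fx=3.7,fy=3.7,interpolation=cv2.INTER_CUBIC))
hsv=cv2.cvtColor(im,cv2.COLOR_BGR2HSV)
print("pin",hsv[190,332],"wood",hsv[220,340],"anvil",hsv[127,380])
for nm,m,z,box in(("pin",(hsv[...,2]>185)&(hsv[...,1]<150),.02,(315,145,350,205)),("anvil",(hsv[...,2]>150)&(hsv[...,1]<60),.031,(355,90,405,145))):
    k=np.zeros(m.shape,np.uint8);x0,y0,x1,y1=box;k[y0:y1,x0:x1]=m[y0:y1,x0:x1]*255
    pts=cv2.findNonZero(k); b=cv2.boxPoints(cv2.minAreaRect(pts)); print(nm,len(pts),b.tolist())
    W=np.array([onz(c,p,z) for p in b]);print(np.round(W,4).tolist(),"c",W.mean(0).round(4),"sides",np.linalg.norm(W[1]-W[0]).round(4),np.linalg.norm(W[2]-W[1]).round(4))
E
```

```text
pin [ 19 112 195] wood [ 12 162 154] anvil [ 22  33 195]
pin 719 [[323.0, 152.0], [341.0, 152.0], [341.0, 198.0], [323.0, 198.0]]
[[0.5164, 0.0651, 0.02], [0.5158, 0.018, 0.02], [0.3953, 0.0198, 0.02], [0.396, 0.0667, 0.02]] c [0.4559 0.0424 0.02  ] sides 0.0471 0.1205
anvil 904 [[355.0, 90.0], [404.0, 90.0], [404.0, 137.0], [355.0, 137.0]]
[[0.676, -0.0204, 0.031], [0.6744, -0.1481, 0.031], [0.5511, -0.1456, 0.031], [0.5528, -0.0184, 0.031]] c [ 0.6136 -0.0831  0.031 ] sides 0.1277 0.1233
```

View pics/crop1.png

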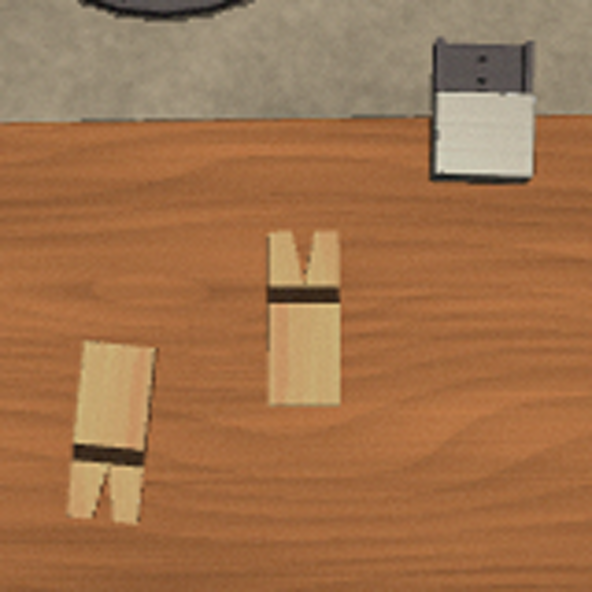

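```bash
cat >> h.py <<'E'
def pose(ctrl):
    s=ctrl.observe(); return np.array(s["ee_pos"]),np.array(s["orientation"])
def goal(p,yawx,P):
    """tool shift (cm) and turn to put TCP at P, tool down, jaw axis across pin x at yaw yawx (nearest half turn)"""
    Rw=R.from_rotvec(p[1]); best=None
    for sg in(1,-1):
        z=sg*np.array([-np.sin(yawx),np.cos(yawx),0]);x=np.array([0,0,-1.]);T=R.from_matrix(np.c_[x,np.cross(z,x),z])
        r=(Rw.inv()*T).as_rotvec()
        if best is None or np.linalg.norm(r)<np.linalg.norm(best):best=r
    return (Rw.inv().apply(np.array(P)-p[0])*100).round(2),best.round(4)
E
python3 - <<'E'
from h import *
from cell import ctrl
c=ctrl.capture("top")
q=lambda x,y,z:onz(c,(250+x/3.7-.5+.135,90+y/3.7-.5+.135),z)
sl,sr,nl,nr=q(268,405,.02),q(340,405,.02),q(268,231,.009),q(340,231,.009)
print("pin corners",*[a.round(4) for a in(sl,sr,nl,nr)])
d=(nl+nr-sl-sr)[:2];yaw=np.arctan2(d[1],d[0]);e=(sl+sr)/2;g=e[:2]+.0655*d/np.linalg.norm(d)
print("len",np.linalg.norm(d)/2,"w",np.linalg.norm(sl-sr),"yaw",yaw,"grip",g)
f=[q(434,92,.031),q(535,96,.031),q(433,178,.031),q(533,180,.031)];print("anvil top",*[a.round(4) for a in f])
p=pose(ctrl);print(R.from_rotvec(p[1]).as_matrix().round(3))
print(goal(p,yaw,[g[0],g[1],.22]))
E
```

```text
pin corners [0.3931 0.0692 0.02  ] [0.3925 0.0185 0.02  ] [0.5179 0.0675 0.009 ] [0.5172 0.0161 0.009 ]
len 0.1247623356570618 w 0.05070641945077108 yaw -0.016701448676209905 grip [0.45829485 0.04277018]
anvil top [ 0.6113 -0.0504  0.031 ] [ 0.6075 -0.1213  0.031 ] [ 0.5505 -0.0486  0.031 ] [ 0.5481 -0.1187  0.031 ]
[[-0.    -0.936  0.351]
 [-0.001  0.351  0.936]
 [-1.    -0.    -0.001]]
(array([  2.67, -41.41, -42.37]), array([-3.42e-01, -1.10e-03, -1.00e-04]))
```

Pin measures 125 × 51 mm and the anvil top 70 × 60 mm, both as specified. Moving above the pin.

Request:
{"api": "send_rows", "payload": {"plan": [{"y": -2, "z": -2, "rx": -0.03, "fingers": 1}, {"y": -5, "z": -5, "rx": -0.08}, {"x": 0.3, "y": -8, "z": -8, "rx": -0.13}, {"x": 0.6, "y": -11, "z": -11, "rx": -0.18}, {"x": 0.9, "y": -14, "z": -14, "rx": -0.22}, {"x": 1.2, "y": -17, "z": -17, "rx": -0.26}, {"x": 1.5, "y": -20, "z": -20, "rx": -0.3}, {"x": 1.8, "y": -23, "z": -23.5, "rx": -0.34}, {"x": 2.1, "y": -26, "z": -26.5, "rx": -0.34}, {"x": 2.4, "y": -29, "z": -29.5, "rx": -0.34}]}}

```text
invalid input
```

Run:
```python
from h import *
from cell import ctrl
p=pose(ctrl);print(p,goal(p,-.0167,[.4583,.0428,.22]))
```

```text
(array([0.21935402, 0.58487179, 0.24623353]), array([-0.94168315,  1.35868802,  0.94058125])) (array([  2.67, -41.4 , -42.36]), array([-3.42e-01, -1.10e-03, -1.00e-04]))
```

Request:
{"api": "send_rows", "payload": {"plan": [{"x": 0, "y": -2, "z": -2, "rx": -0.03, "ry": 0, "rz": 0, "fingers": 1}, {"x": 0, "y": -5, "z": -5, "rx": -0.08, "ry": 0, "rz": 0, "fingers": 1}, {"x": 0.3, "y": -8, "z": -8, "rx": -0.13, "ry": 0, "rz": 0, "fingers": 1}, {"x": 0.6, "y": -11, "z": -11, "rx": -0.18, "ry": 0, "rz": 0, "fingers": 1}, {"x": 0.9, "y": -14, "z": -14, "rx": -0.22, "ry": 0, "rz": 0, "fingers": 1}, {"x": 1.2, "y": -17, "z": -17, "rx": -0.26, "ry": 0, "rz": 0, "fingers": 1}, {"x": 1.5, "y": -20, "z": -20, "rx": -0.3, "ry": 0, "rz": 0, "fingers": 1}, {"x": 1.8, "y": -23, "z": -23.5, "rx": -0.34, "ry": 0, "rz": 0, "fingers": 1}, {"x": 2.1, "y": -26, "z": -26.5, "rx": -0.34, "ry": 0, "rz": 0, "fingers": 1}, {"x": 2.4, "y": -29, "z": -29.5, "rx": -0.34, "ry": 0, "rz": 0, "fingers": 1}]}}

```text
time: 1.2
ee_pos: [0.3878, 0.2051, 0.2225]
orientation: [-1.196, 1.219, 1.195]
contact_force: [1.5, 0.5, -0.7]
finger_gap: 0.997
```

Run:
```python
from h import *
from cell import ctrl
p=pose(ctrl);print(p,goal(p,-.0167,[.4583,.0428,.22]))
```

```text
(array([0.38780384, 0.20510291, 0.22253891]), array([-1.1961023 ,  1.21876992,  1.19505663])) (array([  0.27,  -7.35, -16.1 ]), array([-0.002 , -0.001 , -0.0001]))
```

Request:
{"api": "send_rows", "payload": {"plan": [{"x": 0, "y": -2, "z": -4, "rx": 0, "ry": 0, "rz": 0, "fingers": 1}, {"x": 0.2, "y": -3.5, "z": -8, "rx": 0, "ry": 0, "rz": 0, "fingers": 1}, {"x": 0.2, "y": -5.5, "z": -12, "rx": 0, "ry": 0, "rz": 0, "fingers": 1}, {"x": 0.2, "y": -7, "z": -15, "rx": 0, "ry": 0, "rz": 0, "fingers": 1}, {"x": 0.2, "y": -7.35, "z": -16.1, "rx": 0, "ry": 0, "rz": 0, "fingers": 1}, {"x": 0.2, "y": -7.35, "z": -16.1, "rx": 0, "ry": 0, "rz": 0, "fingers": 1}, {"x": 0.2, "y": -7.35, "z": -16.1, "rx": 0, "ry": 0, "rz": 0, "fingers": 1}]}}

```text
time: 1.9
ee_pos: [0.4578, 0.0443, 0.2207]
orientation: [-1.196, 1.217, 1.197]
contact_force: [-0.7, 0.7, -0.2]
finger_gap: 1.0
```

Run:
```python
from h import *
from cell import ctrl
p=pose(ctrl);c=ctrl.capture("wrist");cv2.imwrite("pics/w1.png",c["pixels"])
np.save("w1.npy",np.array(p))
print(p,{k:np.round(v,4) for k,v in c.items() if k!="pixels"})
for P in([.3928,.0439,.02],[.5175,.0418,.009],[.393,.0692,.02],[.3925,.0185,.02],[.609,-.0859,.031]):print(proj(c,P,p).round(1))
```

```text
(array([0.45777548, 0.04428793, 0.22072504]), array([-1.1964533 ,  1.21732684,  1.19711502])) {'fx': np.float64(309.7069), 'fy': np.float64(309.7069), 'cx': np.float64(316.2837), 'cy': np.float64(197.9399), 'hand_eye': array([[-0.    ,  0.2903, -0.9569, -0.1376],
       [ 0.    ,  0.9569,  0.2903,  0.0753],
       [ 1.    , -0.    , -0.    , -0.0011],
       [ 0.    ,  0.    ,  0.    ,  1.    ]])}
[315.9 116.3]
[316.  221.1]
[339.3 116.2]
[292.5 116.6]
[219.7 292.6]
```

View pics/w1.png

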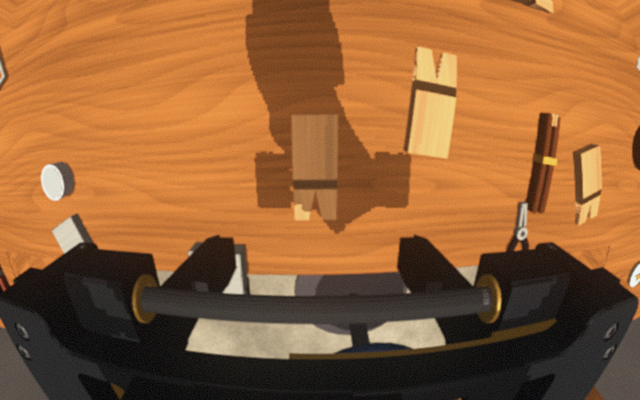

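The wrist view shows the chosen pin at (315,167): square end at row 115, notch at row 220, within 2 mm of the top-camera estimate. Descending to grip it with the fingertips about 2 mm above the bench.

Request:
{"api": "send_rows", "payload": {"plan": [{"x": 4, "y": 0, "z": -0.1, "rx": 0, "ry": 0, "rz": 0, "fingers": 1}, {"x": 8, "y": 0, "z": -0.1, "rx": 0, "ry": 0, "rz": 0, "fingers": 1}, {"x": 12, "y": 0, "z": -0.1, "rx": 0, "ry": 0, "rz": 0, "fingers": 1}, {"x": 16, "y": 0, "z": -0.1, "rx": 0, "ry": 0, "rz": 0, "fingers": 1}, {"x": 18, "y": 0, "z": -0.1, "rx": 0, "ry": 0, "rz": 0, "fingers": 1}, {"x": 19, "y": 0, "z": -0.1, "rx": 0, "ry": 0, "rz": 0, "fingers": 1}, {"x": 19, "y": 0, "z": -0.1, "rx": 0, "ry": 0, "rz": 0, "fingers": 1}]}}

```text
time: 2.65
ee_pos: [0.4569, 0.0454, 0.03]
orientation: [-1.199, 1.216, 1.202]
contact_force: [-0.7, 0.1, 0.6]
finger_gap: 0.997
```

Run:
```python
from h import *
from cell import ctrl
p=pose(ctrl);c=ctrl.capture("wrist");cv2.imwrite("pics/w2.png",c["pixels"])
print(p,goal(p,-.0167,[.4575,.0432,.010]))
for P in([.3928,.0439,.02],[.393,.0692,.02],[.3925,.0185,.02]):print(proj(c,P,p).round(1))
```

```text
(array([0.45692506, 0.04543683, 0.03004341]), array([-1.19855631,  1.2163488 ,  1.20160005])) (array([ 2.  , -0.06, -0.22]), array([ 0.004 ,  0.0004, -0.0021]))
[313.7 130.3]
[366.6 130.6]
[260.8 131. ]
```

View pics/w2.png

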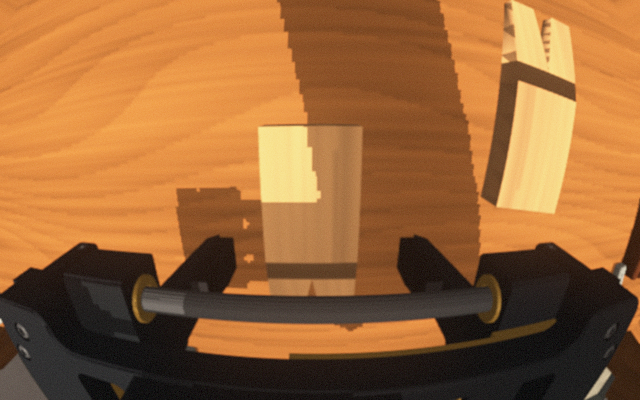

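The pin lies between the open fingers: square end at row 126, columns 259–363. Down 2 cm, then close.

Request:
{"api": "send_rows", "payload": {"plan": [{"x": 0.8, "y": 0, "z": -0.2, "rx": 0, "ry": 0, "rz": 0, "fingers": 1}, {"x": 1.6, "y": 0, "z": -0.2, "rx": 0, "ry": 0, "rz": 0, "fingers": 1}, {"x": 2, "y": 0, "z": -0.25, "rx": 0, "ry": 0, "rz": 0, "fingers": 1}, {"x": 2, "y": 0, "z": -0.25, "rx": 0, "ry": 0, "rz": 0, "fingers": 1}, {"x": 2, "y": 0, "z": -0.25, "rx": 0, "ry": 0, "rz": 0, "fingers": 0.5}, {"x": 2, "y": 0, "z": -0.25, "rx": 0, "ry": 0, "rz": 0, "fingers": 0.4}, {"x": 2, "y": 0, "z": -0.25, "rx": 0, "ry": 0, "rz": 0, "fingers": 0.3}, {"x": 2, "y": 0, "z": -0.25, "rx": 0, "ry": 0, "rz": 0, "fingers": 0.3}, {"x": 2, "y": 0, "z": -0.25, "rx": 0, "ry": 0, "rz": 0, "fingers": 0.3}, {"x": 2, "y": 0, "z": -0.25, "rx": 0, "ry": 0, "rz": 0, "fingers": 0.3}], "squeeze": 60}}

```text
time: 3.7
ee_pos: [0.4578, 0.0426, 0.0113]
orientation: [-1.199, 1.215, 1.199]
contact_force: [0.2, 0.2, 5.3]
finger_gap: 0.561
```

Request:
{"api": "send_rows", "payload": {"plan": [{"x": 0, "y": 0, "z": 0, "rx": 0, "ry": 0, "rz": 0, "fingers": 0.3}, {"x": -1, "y": 0, "z": 0, "rx": 0, "ry": 0, "rz": 0, "fingers": 0.3}, {"x": -3, "y": 0, "z": 0, "rx": 0, "ry": 0, "rz": 0, "fingers": 0.3}, {"x": -6, "y": 0, "z": 0, "rx": 0, "ry": 0, "rz": 0, "fingers": 0.3}, {"x": -9, "y": 0, "z": 0, "rx": 0, "ry": 0, "rz": 0, "fingers": 0.3}, {"x": -10, "y": 0, "z": 0, "rx": 0, "ry": 0, "rz": 0, "fingers": 0.3}, {"x": -10, "y": 0, "z": 0, "rx": 0, "ry": 0, "rz": 0, "fingers": 0.3}]}}

```text
time: 4.4
ee_pos: [0.4583, 0.0423, 0.1124]
orientation: [-1.198, 1.213, 1.197]
contact_force: [-0.1, -0.8, -0.6]
finger_gap: 0.56
```

Run:
```python
from h import *
from cell import ctrl
p=pose(ctrl);c=ctrl.capture("wrist");cv2.imwrite("pics/w3.png",c["pixels"])
yaw=-.04;ux=np.array([np.cos(yaw),np.sin(yaw)]);f=np.array([.6094,-.0858])
t=f+ux*(.0655+.02)
print(p,ctrl.observe()["contact_force"],goal(p,yaw,[t[0],t[1],.09]))
c=ctrl.capture("scene");cv2.imwrite("pics/s3.png",c["pixels"][150:330,250:410].repeat(3,0).repeat(3,1))
```

```text
(array([0.45830573, 0.04233756, 0.11244323]), array([-1.19827999,  1.21335172,  1.19718043])) [-0.70162323 -0.05258211 -1.47743112] (array([  2.28, -23.84, -12.81]), array([0.0251, 0.0015, 0.0024]))
```

View pics/w3.png

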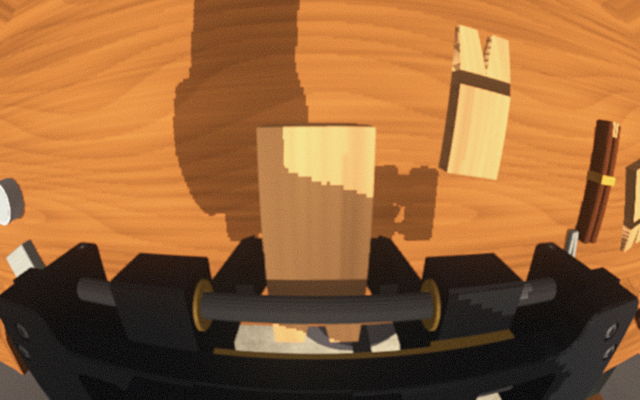

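View pics/s3.png

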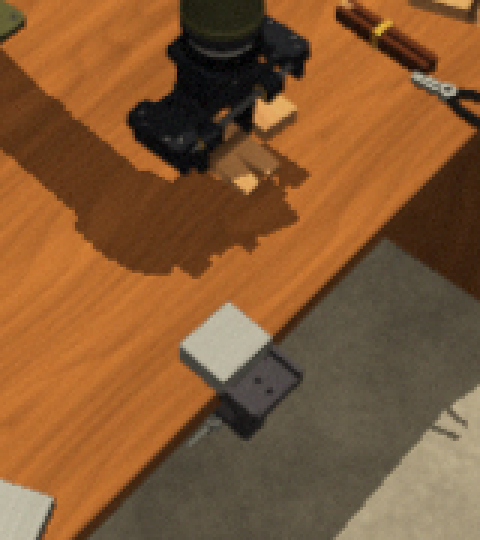

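The pin is held level: square end at row 127 of the wrist view, with its real top edge at columns 257–376. The scene view confirms it is clear of the bench. Moving out beyond the anvil, about 20 mm in front of its face.

Request:
{"api": "send_rows", "payload": {"plan": [{"x": 0, "y": -2, "z": -1, "rx": 0, "ry": 0, "rz": 0, "fingers": 0.3}, {"x": 0, "y": -5, "z": -2.5, "rx": 0, "ry": 0, "rz": 0, "fingers": 0.3}, {"x": 0, "y": -8, "z": -4, "rx": 0.01, "ry": 0, "rz": 0, "fingers": 0.3}, {"x": 0, "y": -11, "z": -6, "rx": 0.01, "ry": 0, "rz": 0, "fingers": 0.3}, {"x": 0, "y": -14, "z": -7.5, "rx": 0.02, "ry": 0, "rz": 0, "fingers": 0.3}, {"x": 0.5, "y": -17, "z": -9, "rx": 0.025, "ry": 0, "rz": 0, "fingers": 0.3}, {"x": 1, "y": -20, "z": -10.5, "rx": 0.025, "ry": 0, "rz": 0, "fingers": 0.3}, {"x": 1.5, "y": -22.5, "z": -12, "rx": 0.025, "ry": 0, "rz": 0, "fingers": 0.3}, {"x": 2.2, "y": -23.8, "z": -12.8, "rx": 0.025, "ry": 0, "rz": 0, "fingers": 0.3}, {"x": 2.2, "y": -23.8, "z": -12.8, "rx": 0.025, "ry": 0, "rz": 0, "fingers": 0.3}]}}

```text
time: 5.5
ee_pos: [0.6934, -0.0912, 0.0851]
orientation: [-1.178, 1.233, 1.18]
contact_force: [-0.3, 0.3, -1.2]
finger_gap: 0.563
```

Run:
```python
from h import *
from cell import ctrl
p=pose(ctrl);c=ctrl.capture("wrist");cv2.imwrite("pics/w4.png",c["pixels"]);np.save("p4.npy",np.array(p))
print(p)
c=ctrl.capture("top");cv2.imwrite("pics/t4.png",cv2.resize(c["pixels"][80:190,320:440],None,fx=5,fy=5))
```

```text
(array([ 0.69335085, -0.09116045,  0.08508428]), array([-1.17803239,  1.23254714,  1.18032299]))
```

View pics/w4.png

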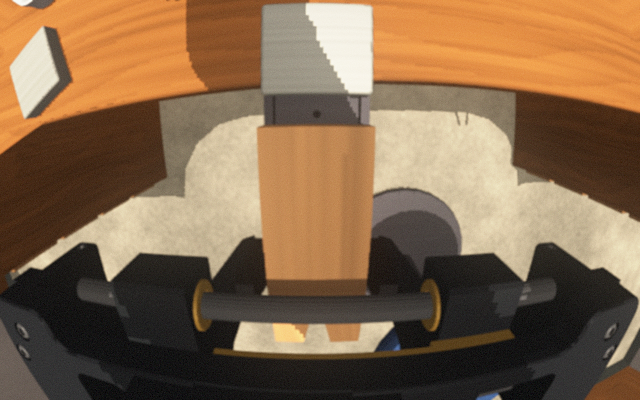

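View pics/t4.png

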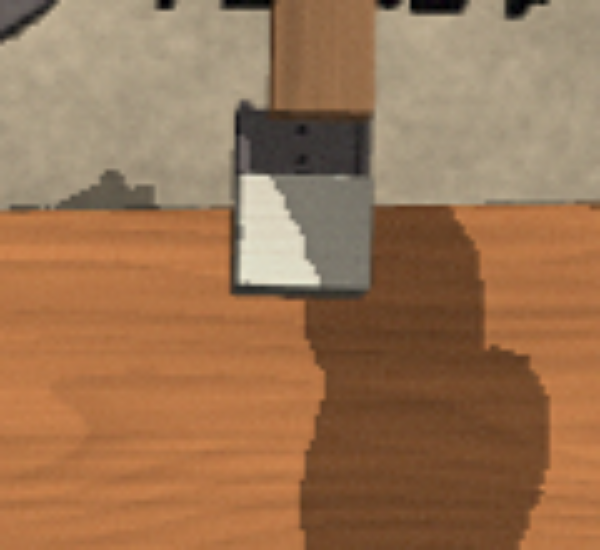

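Run:
```python
import cv2
im=cv2.imread("pics/w4.png");cv2.imwrite("pics/w4c.png",cv2.resize(im[0:140,250:390],None,fx=4.28,fy=4.28,interpolation=cv2.INTER_CUBIC))
```

```text
(no output)
```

View pics/w4c.png

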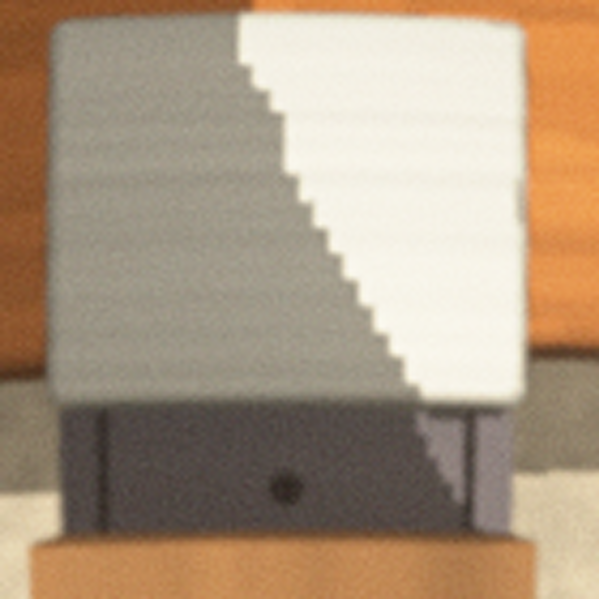

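```bash
cat >> h.py <<'E'
def report(c,p,face,back,pin,zunder):
    F=[onz(c,q,.031,p) for q in face];B=[onz(c,q,.031,p) for q in back];P=[onz(c,q,zunder+.02,p) for q in pin]
    d=F[1]-F[0];d*=np.sign(d[1]);yF=np.arctan2(-d[0],d[1])
    s=(F[0]+F[1]-B[0]-B[1])/2;yS=np.arctan2(s[1],s[0])
    e=P[1]-P[0];e*=np.sign(e[1]);yP=np.arctan2(-e[0],e[1])
    Rw=R.from_rotvec(p[1]).as_matrix();z=Rw[:,2]*np.sign(Rw[1,2]);yT=np.arctan2(-z[0],z[1])
    print("face mid",(F[0]+F[1])/2,"w",np.linalg.norm(d),"depth",np.linalg.norm(s),"yaw face/side",yF,yS,"pin end",(P[0]+P[1])/2,"w",np.linalg.norm(e),"yaw pin/tool",yP,yT)
    f=(F[0]+F[1])/2;m=(P[0]+P[1])/2;yaw=(yF+yS)/2;u=np.array([np.cos(yaw),np.sin(yaw)]);v=np.array([-u[1],u[0]])
    g=(m-f)[:2];t=(p[0]-f)[:2]
    print("gap",g@u,"lateral",g@v,"| tcp from face: x",t@u,"y",t@v,"yaw err",yaw-yT, "tool tilt",Rw[:2,0])
E
python3 - <<'E'
from h import *
from cell import ctrl
p=np.load("p4.npy");c=ctrl.capture("wrist")
k=lambda x,y:(250+(x+.5)/4.28-.5,(y+.5)/4.28-.5)
report(c,p,[k(50,404),k(524,402)],[k(58,18),k(520,18)],[k(30,541),k(535,538)],p[0][2]-.0113)
print([onz(c,k(x,455),.006,p).round(4) for x in(104,468)])
E
```

```text
face mid [ 0.60916634 -0.08867146  0.031     ] w 0.06810519103505192 depth 0.05886996805201579 yaw face/side -0.03707697505916591 -0.046679085991368365 pin end [ 0.62561219 -0.08977213  0.09378428] w 0.04940682895905414 yaw pin/tool -0.035816908966230396 -0.04161565032908316
gap 0.016477520030427434 lateral -0.0004111919249427075 | tcp from face: x 0.08421490864627655 y 0.0010376419722564173 yaw err -0.00026238019618397834 tool tilt [-0.00367868 -0.00166536]
[array([ 0.6156, -0.1187,  0.006 ]), array([ 0.618 , -0.0597,  0.006 ])]
```

Face and pin end agree: 16.5 mm gap, under 1 mm lateral error, yaw matched. Lowering to about 6 mm above the seat.

Request:
{"api": "send_rows", "payload": {"plan": [{"x": 1, "y": 0, "z": 0, "rx": 0, "ry": 0, "rz": 0, "fingers": 0.3}, {"x": 2.5, "y": 0, "z": 0, "rx": 0, "ry": 0, "rz": 0, "fingers": 0.3}, {"x": 4, "y": 0, "z": 0, "rx": 0, "ry": 0, "rz": 0, "fingers": 0.3}, {"x": 5.2, "y": 0, "z": 0, "rx": 0, "ry": 0, "rz": 0, "fingers": 0.3}, {"x": 5.8, "y": 0, "z": 0, "rx": 0, "ry": 0, "rz": 0, "fingers": 0.3}, {"x": 6.1, "y": 0, "z": 0, "rx": 0, "ry": 0, "rz": 0, "fingers": 0.3}, {"x": 6.1, "y": 0, "z": 0, "rx": 0, "ry": 0, "rz": 0, "fingers": 0.3}, {"x": 6.1, "y": 0, "z": 0, "rx": 0, "ry": 0, "rz": 0, "fingers": 0.3}]}}

```text
time: 6.45
ee_pos: [0.6925, -0.0877, 0.0272]
orientation: [-1.18, 1.227, 1.184]
contact_force: [0.1, 0.2, -1.0]
finger_gap: 0.563
```

Run:
```python
from h import *
from cell import ctrl
p=pose(ctrl);np.save("p5.npy",np.array(p));print(p,ctrl.observe()["contact_force"])
c=ctrl.capture("wrist");im=c["pixels"]
cv2.imwrite("pics/w5.png",cv2.resize(im[0:140,245:395],None,fx=4,fy=4,interpolation=cv2.INTER_CUBIC))
```

```text
(array([ 0.69249679, -0.08769608,  0.02715208]), array([-1.17997062,  1.22744345,  1.18358133])) [ 0.09237585  0.15125878 -0.97034759]
```

View pics/w5.png

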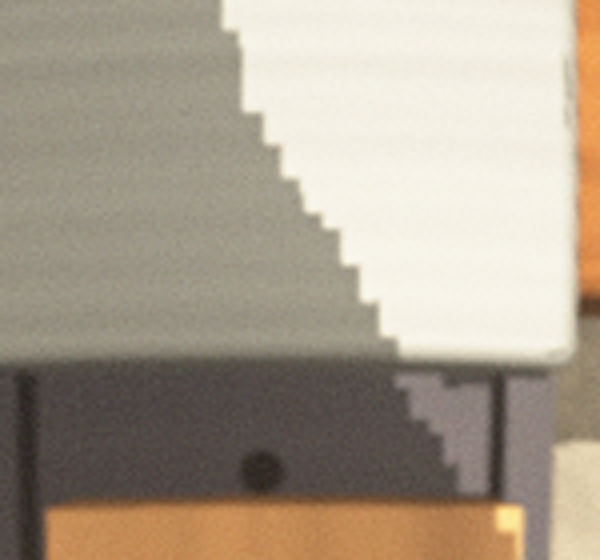

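Run:
```python
from h import *
from cell import ctrl
p=np.load("p5.npy");c=ctrl.capture("wrist")
k=lambda x,y:(245+(x+.5)/4-.5,(y+.5)/4-.5)
z=p[0][2]-.0113
P=[onz(c,k(*q),z+.02,p) for q in((45,507),(523,500))];C=[onz(c,k(*q),.006,p) for q in((37,460),(492,460))]
print("pin end",P,np.mean(P,0),"seat",C,np.mean(C,0))
Fr=onz(c,k(575,358),.031,p);Fm=onz(c,k(270,360),.031,p);print("face right,mid",Fr,Fm)
Rw=R.from_rotvec(p[1]).as_matrix();print(Rw.round(4)); 
u=np.array([np.cos(-.042),np.sin(-.042)]);v=np.array([-u[1],u[0]])
print("lat",(np.mean(P,0)-np.mean(C,0))[:2]@v,"gap",(np.mean(P,0)-Fm)[:2]@u)
```

```text
pin end [array([ 0.62407752, -0.11160687,  0.03585208]), array([ 0.62522375, -0.06160688,  0.03585208])] [ 0.62465064 -0.08660687  0.03585208] seat [array([ 0.61942824, -0.11816476,  0.006     ]), array([ 0.6217947 , -0.05990507,  0.006     ])] [ 0.62061147 -0.08903492  0.006     ]
face right,mid [ 0.60990368 -0.05462022  0.031     ] [ 0.6097411 -0.0875231  0.031    ]
[[-2.000e-03 -9.993e-01  3.740e-02]
 [ 1.000e-03  3.740e-02  9.993e-01]
 [-1.000e+00  2.100e-03  9.000e-04]]
lat 0.0025954993648213904 gap 0.014857920018546352
```

Request:
{"api": "send_rows", "payload": {"plan": [{"x": 0, "y": 0, "z": -0.15, "rx": 0.004, "ry": 0, "rz": 0, "fingers": 0.3}, {"x": 0, "y": 0, "z": -0.25, "rx": 0.004, "ry": 0, "rz": 0, "fingers": 0.3}, {"x": 0.2, "y": 0, "z": -0.25, "rx": 0.004, "ry": 0, "rz": 0, "fingers": 0.3}, {"x": 0.4, "y": 0, "z": -0.25, "rx": 0.004, "ry": 0, "rz": 0, "fingers": 0.3}, {"x": 0.6, "y": 0, "z": -0.25, "rx": 0.004, "ry": 0, "rz": 0, "fingers": 0.3}, {"x": 0.7, "y": 0, "z": -0.25, "rx": 0.004, "ry": 0, "rz": 0, "fingers": 0.3}, {"x": 0.7, "y": 0, "z": -0.25, "rx": 0.004, "ry": 0, "rz": 0, "fingers": 0.3}]}}

```text
time: 7.25
ee_pos: [0.6922, -0.0901, 0.02]
orientation: [-1.177, 1.229, 1.181]
contact_force: [0.7, -0.1, -1.4]
finger_gap: 0.558
```

Run:
```python
from h import *
from cell import ctrl
p=pose(ctrl);np.save("p6.npy",np.array(p));print(p,ctrl.observe()["contact_force"])
print(R.from_rotvec(p[1]).as_matrix().round(4))
```

```text
(array([ 0.69224836, -0.09014196,  0.02001575]), array([-1.17698886,  1.2294781 ,  1.18089999])) [ 0.74301663 -0.08663702 -1.35184727]
[[-2.300e-03 -9.991e-01  4.120e-02]
 [ 1.000e-03  4.120e-02  9.991e-01]
 [-1.000e+00  2.400e-03  9.000e-04]]
```

Request:
{"api": "send_rows", "payload": {"plan": [{"x": 0.1, "y": 0, "z": 0, "rx": 0, "ry": 0, "rz": 0, "fingers": 0.3}, {"x": 0.2, "y": 0, "z": 0, "rx": 0, "ry": 0, "rz": 0, "fingers": 0.3}, {"x": 0.25, "y": 0, "z": 0, "rx": 0, "ry": 0, "rz": 0, "fingers": 0.3}, {"x": 0.25, "y": 0, "z": 0, "rx": 0, "ry": 0, "rz": 0, "fingers": 0.3}]}}

```text
time: 7.65
ee_pos: [0.6922, -0.0901, 0.0174]
orientation: [-1.177, 1.23, 1.181]
contact_force: [-0.0, -0.1, -1.4]
finger_gap: 0.562
```

Request:
{"api": "send_rows", "payload": {"plan": [{"x": 0.05, "y": 0, "z": 0, "rx": 0, "ry": 0, "rz": 0, "fingers": 0.3}, {"x": 0.05, "y": 0, "z": 0, "rx": 0, "ry": 0, "rz": 0, "fingers": 0.3}]}}

```text
time: 7.85
ee_pos: [0.6923, -0.0902, 0.0172]
orientation: [-1.177, 1.23, 1.181]
contact_force: [-1.0, -0.0, 0.6]
finger_gap: 0.562
```

Run:
```python
from h import *
from cell import ctrl
p=pose(ctrl);np.save("p7.npy",np.array(p));print(p,ctrl.observe()["contact_force"])
c=ctrl.capture("wrist");im=c["pixels"]
cv2.imwrite("pics/w7.png",cv2.resize(im[0:140,245:395],None,fx=4,fy=4,interpolation=cv2.INTER_CUBIC))
c=ctrl.capture("scene");cv2.imwrite("pics/s7.png",cv2.resize(c["pixels"][220:320,270:400],None,fx=6,fy=6,interpolation=cv2.INTER_CUBIC))
print(ctrl.observe()["contact_force"])
```

```text
(array([ 0.69229518, -0.09019008,  0.01722346]), array([-1.177057  ,  1.2295748 ,  1.18070998])) [-1.03949958 -0.03378235  0.62982339]
[-0.05120404 -0.32244171  1.0351467 ]
```

View pics/w7.png

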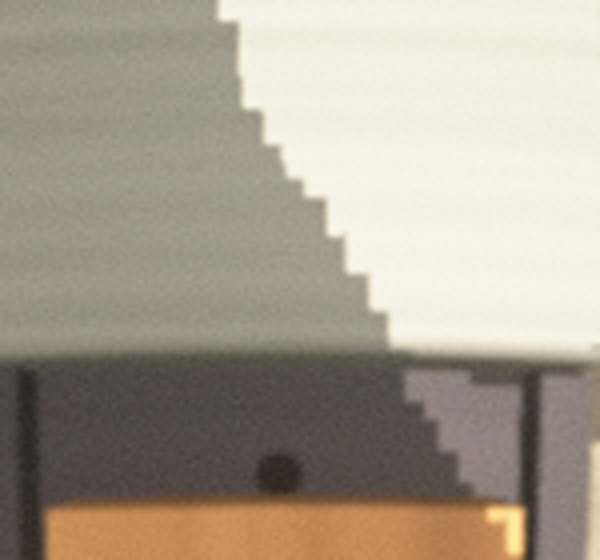

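View pics/s7.png

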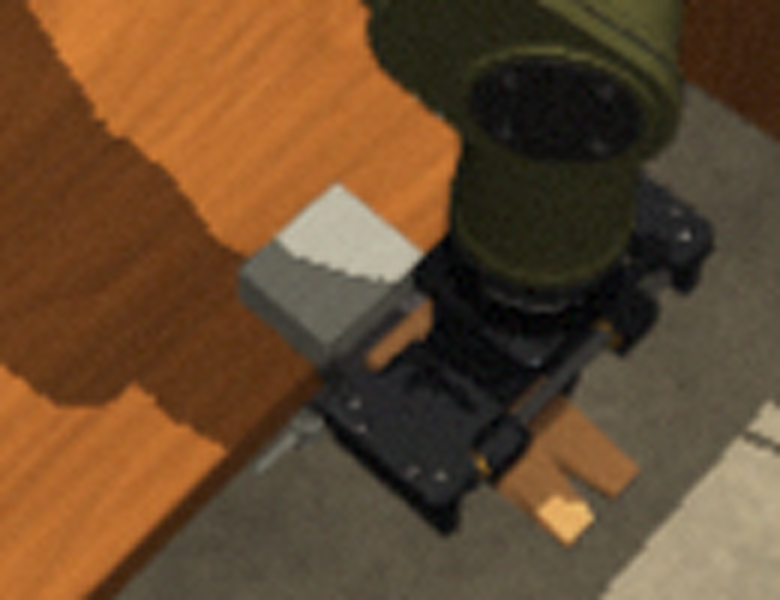

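The pin is on the seat between the cheeks (wrist view: pin columns 43–525, cheek walls 38–520; its end at row 500, anvil edge at row 358, about 15 mm gap). Sliding slowly towards the anvil.

Request:
{"api": "send_rows", "payload": {"plan": [{"x": 0, "y": 0.15, "z": -0.05, "rx": 0, "ry": 0, "rz": 0, "fingers": 0.3}, {"x": 0, "y": 0.3, "z": -0.1, "rx": 0, "ry": 0, "rz": 0, "fingers": 0.3}, {"x": 0, "y": 0.45, "z": -0.1, "rx": 0, "ry": 0, "rz": 0, "fingers": 0.3}, {"x": 0, "y": 0.6, "z": -0.1, "rx": 0, "ry": 0, "rz": 0, "fingers": 0.3}, {"x": 0, "y": 0.75, "z": -0.1, "rx": 0, "ry": 0, "rz": 0, "fingers": 0.3}, {"x": 0, "y": 0.9, "z": -0.1, "rx": 0, "ry": 0, "rz": 0, "fingers": 0.3}, {"x": 0, "y": 1.0, "z": -0.1, "rx": 0, "ry": 0, "rz": 0, "fingers": 0.3}, {"x": 0, "y": 1.0, "z": -0.1, "rx": 0, "ry": 0, "rz": 0, "fingers": 0.3}]}}

```text
time: 8.75
ee_pos: [0.6821, -0.0907, 0.0173]
orientation: [-1.177, 1.23, 1.181]
contact_force: [-0.1, -0.4, 0.2]
finger_gap: 0.56
```

Run:
```python
from h import *
from cell import ctrl
p=pose(ctrl);np.save("p8.npy",np.array(p));print(p,ctrl.observe()["contact_force"])
c=ctrl.capture("wrist");im=c["pixels"]
cv2.imwrite("pics/w8.png",cv2.resize(im[40:140,240:400],None,fx=4,fy=4,interpolation=cv2.INTER_CUBIC))
```

```text
(array([ 0.68213463, -0.09073501,  0.01730192]), array([-1.17707764,  1.22958422,  1.18084626])) [-0.09015344 -0.44021977  0.17319446]
```

View pics/w8.png

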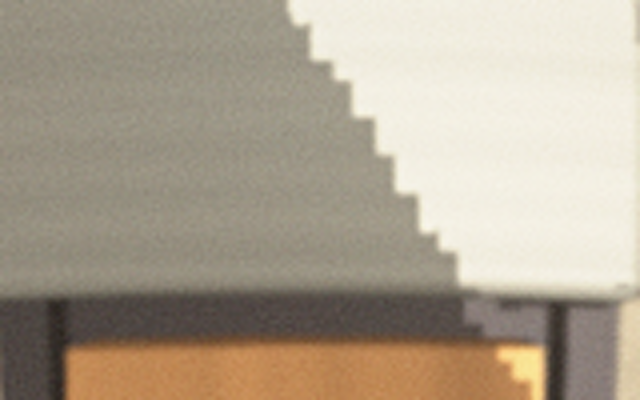

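About 4–5 mm gap remains (rows 298–342 in the 4× crop), with the pin centred between the cheeks. Closing in.

Request:
{"api": "send_rows", "payload": {"plan": [{"x": 0, "y": 0.05, "z": 0, "rx": 0, "ry": 0, "rz": 0, "fingers": 0.3}, {"x": 0, "y": 0.1, "z": 0, "rx": 0, "ry": 0, "rz": 0, "fingers": 0.3}, {"x": 0, "y": 0.15, "z": 0, "rx": 0, "ry": 0, "rz": 0, "fingers": 0.3}, {"x": 0, "y": 0.2, "z": 0, "rx": 0, "ry": 0, "rz": 0, "fingers": 0.3}, {"x": 0, "y": 0.25, "z": 0, "rx": 0, "ry": 0, "rz": 0, "fingers": 0.3}, {"x": 0, "y": 0.25, "z": 0, "rx": 0, "ry": 0, "rz": 0, "fingers": 0.3}]}}

```text
time: 9.4
ee_pos: [0.6796, -0.0906, 0.0173]
orientation: [-1.177, 1.23, 1.181]
contact_force: [0.3, -0.3, 0.6]
finger_gap: 0.56
```

Request:
{"api": "send_rows", "payload": {"plan": [{"x": 0, "y": 0.03, "z": 0, "rx": 0, "ry": 0, "rz": 0, "fingers": 0.3}, {"x": 0, "y": 0.06, "z": 0, "rx": 0, "ry": 0, "rz": 0, "fingers": 0.3}, {"x": 0, "y": 0.08, "z": 0, "rx": 0, "ry": 0, "rz": 0, "fingers": 0.3}, {"x": 0, "y": 0.08, "z": 0, "rx": 0, "ry": 0, "rz": 0, "fingers": 0.3}]}}

```text
time: 9.8
ee_pos: [0.6788, -0.0906, 0.0173]
orientation: [-1.177, 1.23, 1.181]
contact_force: [0.8, -0.6, 0.8]
finger_gap: 0.561
```

Request:
{"api": "send_rows", "payload": {"plan": [{"x": 0, "y": 0.02, "z": 0, "rx": 0, "ry": 0, "rz": 0, "fingers": 0.3}, {"x": 0, "y": 0.04, "z": 0, "rx": 0, "ry": 0, "rz": 0, "fingers": 0.3}, {"x": 0, "y": 0.04, "z": 0, "rx": 0, "ry": 0, "rz": 0, "fingers": 0.3}]}}

```text
time: 10.1
ee_pos: [0.6784, -0.0906, 0.0173]
orientation: [-1.177, 1.23, 1.181]
contact_force: [0.5, 0.6, 1.0]
finger_gap: 0.555
```

Run:
```python
from h import *
from cell import ctrl
p=pose(ctrl);print(p,ctrl.observe()["contact_force"])
c=ctrl.capture("wrist");im=c["pixels"]
cv2.imwrite("pics/w9.png",cv2.resize(im[80:140,240:400],None,fx=5,fy=5,interpolation=cv2.INTER_CUBIC))
```

```text
(array([ 0.67836232, -0.09055009,  0.01733129]), array([-1.1769818 ,  1.22963607,  1.18096308])) [0.46831182 0.62960491 1.01870679]
```

View pics/w9.png

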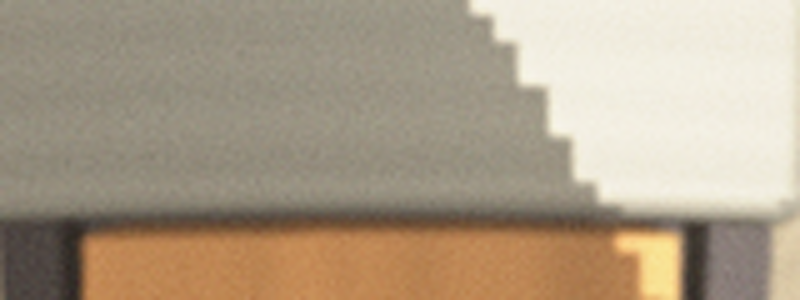

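Nearly closed (dark gap under 1–2 mm). Small steps now.

Request:
{"api": "send_rows", "payload": {"plan": [{"x": 0, "y": 0.02, "z": 0, "rx": 0, "ry": 0, "rz": 0, "fingers": 0.3}, {"x": 0, "y": 0.03, "z": 0, "rx": 0, "ry": 0, "rz": 0, "fingers": 0.3}, {"x": 0, "y": 0.03, "z": 0, "rx": 0, "ry": 0, "rz": 0, "fingers": 0.3}]}}

```text
time: 10.45
ee_pos: [0.678, -0.0905, 0.0173]
orientation: [-1.177, 1.23, 1.181]
contact_force: [1.6, 0.4, 0.4]
finger_gap: 0.559
```

Request:
{"api": "send_rows", "payload": {"plan": [{"x": 0, "y": 0.02, "z": 0, "rx": 0, "ry": 0, "rz": 0, "fingers": 0.3}, {"x": 0, "y": 0.02, "z": 0, "rx": 0, "ry": 0, "rz": 0, "fingers": 0.3}]}}

```text
time: 10.65
ee_pos: [0.6778, -0.0905, 0.0173]
orientation: [-1.177, 1.23, 1.181]
contact_force: [1.0, -0.6, 1.6]
finger_gap: 0.561
```

Request:
{"api": "send_rows", "payload": {"plan": [{"x": 0, "y": 0.02, "z": 0, "rx": 0, "ry": 0, "rz": 0, "fingers": 0.3}, {"x": 0, "y": 0.02, "z": 0, "rx": 0, "ry": 0, "rz": 0, "fingers": 0.3}]}}

```text
time: 10.85
ee_pos: [0.6776, -0.0905, 0.0173]
orientation: [-1.177, 1.23, 1.181]
contact_force: [1.1, -0.9, 0.7]
finger_gap: 0.556
```

Request:
{"api": "send_rows", "payload": {"plan": [{"x": 0, "y": 0.02, "z": 0, "rx": 0, "ry": 0, "rz": 0, "fingers": 0.3}, {"x": 0, "y": 0.03, "z": 0, "rx": 0, "ry": 0, "rz": 0, "fingers": 0.3}]}}

```text
time: 11.05
ee_pos: [0.6773, -0.0905, 0.0173]
orientation: [-1.177, 1.23, 1.181]
contact_force: [2.0, -0.3, 0.6]
finger_gap: 0.562
```

Request:
{"api": "send_rows", "payload": {"plan": [{"x": 0, "y": 0.02, "z": 0, "rx": 0, "ry": 0, "rz": 0, "fingers": 0.3}, {"x": 0, "y": 0.03, "z": 0, "rx": 0, "ry": 0, "rz": 0, "fingers": 0.3}]}}

```text
time: 11.25
ee_pos: [0.677, -0.0905, 0.0173]
orientation: [-1.177, 1.23, 1.181]
contact_force: [1.3, 0.5, 0.3]
finger_gap: 0.56
```

Request:
{"api": "send_rows", "payload": {"plan": [{"x": 0, "y": 0.02, "z": 0, "rx": 0, "ry": 0, "rz": 0, "fingers": 0.3}, {"x": 0, "y": 0.03, "z": 0, "rx": 0, "ry": 0, "rz": 0, "fingers": 0.3}]}}

```text
time: 11.45
ee_pos: [0.677, -0.0905, 0.0174]
orientation: [-1.177, 1.229, 1.18]
contact_force: [2.3, 0.2, 0.3]
finger_gap: 0.563
```

Request:
{"api": "send_rows", "payload": {"plan": [{"x": 0, "y": 0.03, "z": 0, "rx": 0, "ry": 0, "rz": 0, "fingers": 0.3}, {"x": 0, "y": 0.04, "z": 0, "rx": 0, "ry": 0, "rz": 0, "fingers": 0.3}]}}

```text
time: 11.65
ee_pos: [0.677, -0.0905, 0.0174]
orientation: [-1.177, 1.229, 1.18]
contact_force: [3.4, -1.0, -0.4]
finger_gap: 0.56
```

Request:
{"api": "send_rows", "payload": {"plan": [{"x": 0, "y": 0.05, "z": 0, "rx": 0, "ry": 0, "rz": 0, "fingers": 0.3}, {"x": 0, "y": 0.06, "z": 0, "rx": 0, "ry": 0, "rz": 0, "fingers": 0.3}, {"x": 0, "y": 0.06, "z": 0, "rx": 0, "ry": 0, "rz": 0, "fingers": 0.3}]}}

```text
time: 11.95
ee_pos: [0.6769, -0.0906, 0.0175]
orientation: [-1.178, 1.228, 1.179]
contact_force: [3.9, 0.1, -0.8]
finger_gap: 0.559
```

Request:
{"api": "send_rows", "payload": {"plan": [{"x": 0.03, "y": 0.06, "z": 0, "rx": 0, "ry": 0, "rz": 0, "fingers": 0.3}, {"x": 0.03, "y": 0.09, "z": 0, "rx": 0, "ry": 0, "rz": 0, "fingers": 0.3}, {"x": 0.03, "y": 0.09, "z": 0, "rx": 0, "ry": 0, "rz": 0, "fingers": 0.3}]}}

```text
time: 12.25
ee_pos: [0.6769, -0.0906, 0.0176]
orientation: [-1.178, 1.226, 1.177]
contact_force: [4.8, -0.1, -0.4]
finger_gap: 0.56
```

Run:
```python
from h import *
from cell import ctrl
p=pose(ctrl);s=ctrl.observe();print(p,s["contact_force"],s["ft_torque"],goal(p,-.042,p[0]))
print(R.from_rotvec(p[1]).as_matrix().round(4))
c=ctrl.capture("wrist");im=c["pixels"]
cv2.imwrite("pics/w10.png",cv2.resize(im[80:140,240:400],None,fx=5,fy=5,interpolation=cv2.INTER_CUBIC))
```

```text
(array([ 0.67693077, -0.09061506,  0.01763628]), array([-1.17821205,  1.22628986,  1.1771628 ])) [ 4.80511727 -0.14439125 -0.40604736] [-0.0686453  -1.11822667 -0.10341906] (array([0., 0., 0.]), array([-0.0001,  0.0013,  0.0021]))
[[ 0.0022 -0.9991  0.0421]
 [ 0.0012  0.0421  0.9991]
 [-1.     -0.0021  0.0013]]
```

View pics/w10.png

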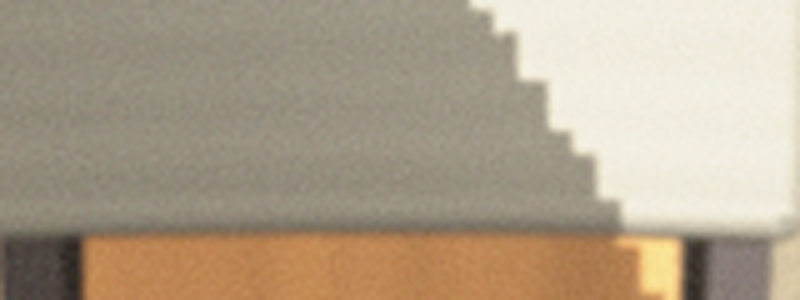

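The pin is home: no dark gap at the anvil edge and the edges are parallel. The tool has pitched by about 4 mrad; I trim that back while raising the push.

Request:
{"api": "send_rows", "payload": {"plan": [{"x": 0.03, "y": 0.09, "z": 0, "rx": 0, "ry": 0, "rz": 0.002, "fingers": 0.3}, {"x": 0.04, "y": 0.1, "z": 0, "rx": 0, "ry": 0, "rz": 0.004, "fingers": 0.3}, {"x": 0.04, "y": 0.1, "z": 0, "rx": 0, "ry": 0, "rz": 0.004, "fingers": 0.3}]}}

```text
time: 12.6
ee_pos: [0.6769, -0.0906, 0.0175]
orientation: [-1.177, 1.228, 1.179]
contact_force: [5.9, -0.6, -0.3]
finger_gap: 0.563
```

Request:
{"api": "send_rows", "payload": {"plan": [{"x": 0.04, "y": 0.12, "z": 0, "rx": 0, "ry": 0, "rz": 0.004, "fingers": 0.3}, {"x": 0.05, "y": 0.14, "z": 0, "rx": 0, "ry": 0, "rz": 0.006, "fingers": 0.3}, {"x": 0.05, "y": 0.14, "z": 0, "rx": 0, "ry": 0, "rz": 0.006, "fingers": 0.3}]}}

```text
time: 12.9
ee_pos: [0.6769, -0.0906, 0.0174]
orientation: [-1.175, 1.23, 1.181]
contact_force: [5.8, -0.6, -0.2]
finger_gap: 0.562
```

Request:
{"api": "send_rows", "payload": {"plan": [{"x": 0.05, "y": 0.18, "z": 0, "rx": 0, "ry": 0, "rz": 0.006, "fingers": 0.3}, {"x": 0.05, "y": 0.2, "z": 0, "rx": 0, "ry": 0, "rz": 0.006, "fingers": 0.3}, {"x": 0.05, "y": 0.2, "z": 0, "rx": 0, "ry": 0, "rz": 0.006, "fingers": 0.3}]}}

```text
time: 13.2
ee_pos: [0.6768, -0.0907, 0.0174]
orientation: [-1.173, 1.231, 1.182]
contact_force: [6.7, -0.6, -1.8]
finger_gap: 0.559
```

Run:
```python
from h import *
from cell import ctrl
for _ in range(2):
    p=pose(ctrl);s=ctrl.observe();print(p[0].round(5),s["contact_force"].round(2),s["ft_torque"].round(2),goal(p,-.042,p[0])[1]);ctrl.capture("top")
print(R.from_rotvec(p[1]).as_matrix().round(4))
```

```text
[ 0.67684 -0.09075  0.01745] [ 6.71 -0.62 -1.76] [-0.1  -1.59 -0.13] [-0.0014  0.0024 -0.0048]
[ 0.6769  -0.09071  0.01748] [ 6.47 -1.27 -1.05] [-0.1  -1.52 -0.19] [-0.0014  0.0024 -0.0047]
[[-0.0046 -0.999   0.0434]
 [ 0.0026  0.0434  0.9991]
 [-1.      0.0047  0.0024]]
```

Request:
{"api": "send_rows", "payload": {"plan": [{"x": 0.05, "y": 0.22, "z": 0, "rx": -0.001, "ry": 0.001, "rz": 0.002, "fingers": 0.3}, {"x": 0.05, "y": 0.26, "z": 0, "rx": -0.001, "ry": 0.001, "rz": 0.002, "fingers": 0.3}, {"x": 0.05, "y": 0.26, "z": 0, "rx": -0.001, "ry": 0.001, "rz": 0.002, "fingers": 0.3}]}}

```text
time: 13.6
ee_pos: [0.6768, -0.0907, 0.0177]
orientation: [-1.175, 1.229, 1.179]
contact_force: [8.4, 0.2, -2.4]
finger_gap: 0.562
```

Request:
{"api": "send_rows", "payload": {"plan": [{"x": 0.08, "y": 0.28, "z": 0, "rx": 0, "ry": 0.001, "rz": 0.003, "fingers": 0.3}, {"x": 0.1, "y": 0.3, "z": 0, "rx": 0, "ry": 0.001, "rz": 0.004, "fingers": 0.3}, {"x": 0.1, "y": 0.3, "z": 0, "rx": 0, "ry": 0.001, "rz": 0.004, "fingers": 0.3}]}}

```text
time: 13.9
ee_pos: [0.6768, -0.0908, 0.0177]
orientation: [-1.176, 1.227, 1.177]
contact_force: [8.8, -0.4, -0.9]
finger_gap: 0.562
```

Run:
```python
from h import *
from cell import ctrl
for n in("top","scene"):
    p=pose(ctrl);s=ctrl.observe();print(p[0].round(5),s["contact_force"].round(2),s["ft_torque"].round(2),goal(p,-.042,p[0])[1]);ctrl.capture(n)
c=ctrl.capture("scene");cv2.imwrite("pics/s11.png",cv2.resize(c["pixels"][220:320,270:400],None,fx=6,fy=6,interpolation=cv2.INTER_CUBIC))
```

```text
[ 0.67682 -0.09077  0.01768] [ 8.83 -0.38 -0.94] [-0.19 -1.78 -0.18] [-0.002   0.0019  0.0011]
[ 0.67682 -0.09075  0.01765] [ 8.44  0.19 -0.53] [-0.17 -1.8  -0.17] [-0.0021  0.0019  0.0011]
```

View pics/s11.png

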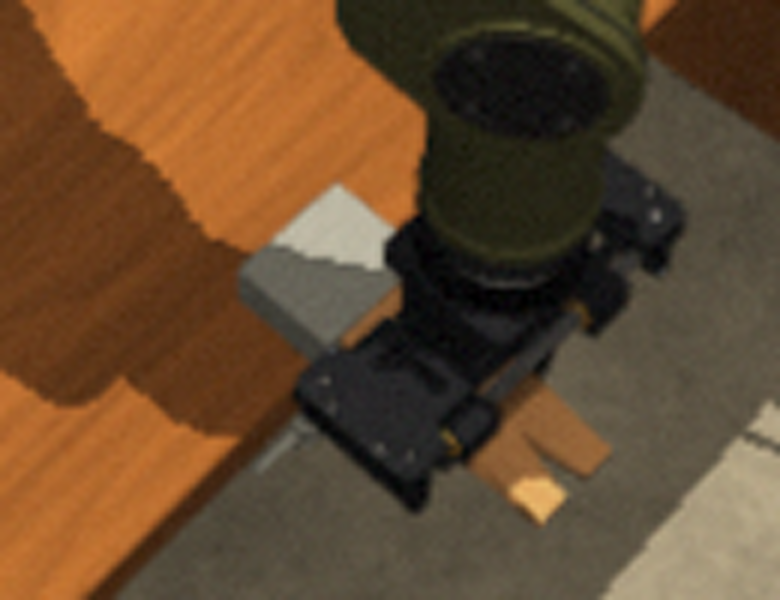

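Request:
{"api": "send_rows", "payload": {"plan": [{"x": 0.12, "y": 0.33, "z": 0, "rx": -0.001, "ry": 0.001, "rz": 0.005, "fingers": 0.3}, {"x": 0.14, "y": 0.36, "z": 0, "rx": -0.001, "ry": 0.001, "rz": 0.006, "fingers": 0.3}, {"x": 0.14, "y": 0.36, "z": 0, "rx": -0.001, "ry": 0.001, "rz": 0.006, "fingers": 0.3}, {"x": 0.14, "y": 0.36, "z": 0, "rx": -0.001, "ry": 0.001, "rz": 0.006, "fingers": 0.3}, {"x": 0.14, "y": 0.36, "z": 0, "rx": -0.001, "ry": 0.001, "rz": 0.006, "fingers": 0.3}]}}

```text
time: 14.55
ee_pos: [0.6768, -0.0907, 0.0176]
orientation: [-1.177, 1.226, 1.176]
contact_force: [8.7, -0.4, -0.2]
finger_gap: 0.559
```

Run:
```python
from h import *
from cell import ctrl
for n in("top","top","top"):
    p=pose(ctrl);s=ctrl.observe();print(s["time"],p[0].round(5),s["contact_force"].round(2),s["ft_torque"].round(2),goal(p,-.042,p[0])[1]);ctrl.capture(n)
```

```text
14.55 [ 0.67683 -0.09073  0.01762] [ 8.71 -0.39 -0.19] [-0.19 -1.94 -0.18] [-0.0021  0.0018  0.0027]
14.6 [ 0.67683 -0.09077  0.01764] [ 9.88 -0.72  0.9 ] [-0.14 -1.9  -0.16] [-0.0021  0.0018  0.0027]
14.65 [ 0.67686 -0.09073  0.01764] [ 8.97 -0.63 -0.58] [-0.17 -1.99 -0.19] [-0.0021  0.0018  0.0027]
```

About 9.2 N, stable. I hold this target while logging; the camera calls pass time without changing it.

Run:
```python
from h import *
from cell import ctrl
L=[]
for i in range(90):
    s=ctrl.observe();L.append(np.r_[s["time"],s["contact_force"],s["ee_pos"],s["finger_gap"]]);c=ctrl.capture("wrist")
L=np.array(L);print(L[0,0],L[-1,0])
for a in np.array_split(L,6):print(a.mean(0).round(4),"fx",a[:,1].min().round(1),a[:,1].max().round(1))
cv2.imwrite("pics/w12.png",cv2.resize(c["pixels"][60:360,240:400],None,fx=2,fy=2))
c=ctrl.capture("top");cv2.imwrite("pics/t12.png",c["pixels"])
```

```text
14.7 19.15
[15.05    9.5137 -0.8918  0.3044  0.6768 -0.0908  0.0176  0.5613] fx 8.9 10.1
[15.8     9.276  -0.6438  0.2748  0.6768 -0.0908  0.0176  0.5613] fx 8.2 9.9
[16.55    9.2493 -0.7858 -0.0391  0.6768 -0.0908  0.0176  0.561 ] fx 8.3 10.5
[17.3     9.3782 -0.8971  0.2244  0.6768 -0.0908  0.0176  0.5615] fx 8.6 10.2
[ 1.805e+01  9.488e+00 -8.110e-01  2.296e-01  6.768e-01 -9.080e-02
  1.760e-02  5.597e-01] fx 8.5 10.4
[ 1.8800e+01  9.4549e+00 -6.1470e-01  2.0400e-01  6.7680e-01 -9.0800e-02
  1.7600e-02  5.5990e-01] fx 8.9 10.2
```

View pics/w12.png

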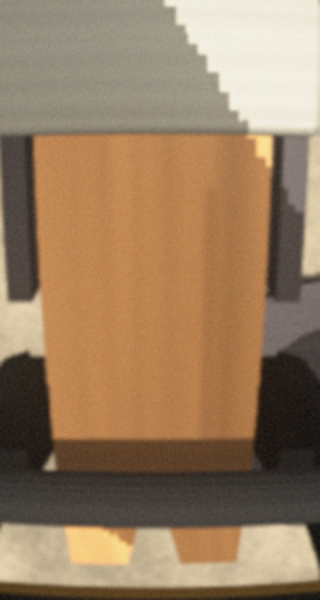

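View pics/t12.png

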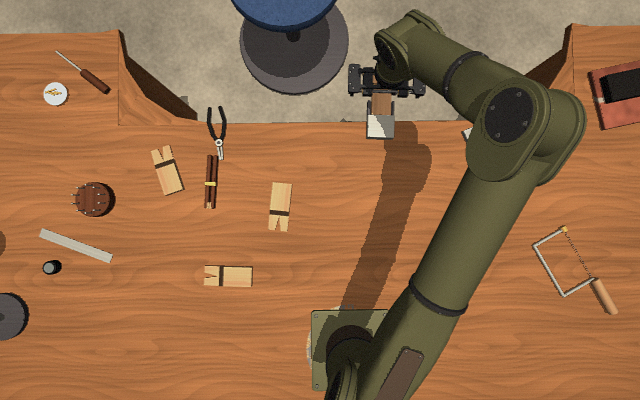

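Run:
```python
from cell import ctrl
s=ctrl.observe();print(s["time"],s["contact_force"],s["finger_gap"]);print(ctrl.close_job())
```

```text
19.25 [ 9.80294156 -0.7912071   0.49444378] 0.5627495230840028
the job is handed in; nothing more can be done
None
```

I gripped the rightmost bench pin at 60 N, laid it flat in the holder's seat and slid it slowly back against the anvil. I held it there with a steady push and handed the job in while still gripping and pushing, at 19.3 s.

**Push:** it averaged about 9.4 N (8.2 to 10.5 N) over the last 4.5 s, and the arm did not move in that time. It read 9.8 N just before hand-in. This is the wrist force; friction on the seat could make the push on the anvil slightly lower.

**Fit:** the last wrist view shows no gap at the anvil, the edges parallel and the pin centred between the cheeks. The tool's yaw is within about 2 mrad of the measured holder yaw, and its pitch is about 5 mrad off what it was on seating. The tool stood about 0.4 mm higher than at first seating, within the 3 mm allowed.

**Bystanders:** in the last top view the pliers and ring clamp had not moved. The arm hid the tin and most of the bench block from that camera, so I could not check those two at the end, but the gripper never went near them.

**Corrections:** the first `send_rows` call was refused because some values were left out of its rows. A sideways drift of about 2.6 mm during lowering was found in the wrist image and corrected before seating.

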